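# Bring the macro camera up to its pointer stop

### The arm

A 6-joint arm with a two-finger parallel gripper is mounted at the origin on the work surface. World frame = base frame: x ahead of the robot, y to its left, z up, the work surface at z = 0. Lengths are in mm, angles in rad, forces in N, time in s.
With the tool pointing down it reaches from about 300 to 775 mm from the base axis. Payload 14.6 kg.
Tool frame: the origin (TCP) lies at the very end of the fingers, on their centre line; the grasp point (between the pads) lies 19 mm behind it; z points along the fingers, y is the line along which they close (so a half turn about z gives the same grasp; the last joint's range is limited). The gripper opens to 94 mm and grips with 3 to 60 N. Pads are 16 mm wide; open, the fingers measure 119 mm over their backs; the gripper's body (75 mm by 177 mm) begins 78 mm behind the grasp point.
Start: joints at [1.249, 0.3, 1.521, -0, 1.321, -0.067], TCP at [138.626, 532.233, 205.446] pointing down, gripper open.
Joint ranges: [-3.03, 3.03], [-0.79, 2.21], [0.23, 2.52], [-1.04, 4.18], [0, 3.07], [-2.55, 2.55]. Speed limits (rad/s): [2.22, 2.22, 2.57, 3.14, 3.14, 3.14].

### API

Orientations are given as [roll, pitch, yaw] about the fixed x, y, z axes, in that order (R = Rz(yaw) Ry(pitch) Rx(roll)).
In Python, from cell import manip, optics gives the robot as it stands.
- The arm moves only by the shell command python3 -m crank 'ROWS' [FORCE]. ROWS is JSON, a list of rows, each a list of 7 numbers: the opening in per cent of the stroke, from 0 (shut) to 100 (fully open), then the shift along the tool's x, y, z in mm, then the turn, a rotation vector about the tool's x, y, z in rad. A call has 1 to 10 rows; each row is the pose to reach, as a shift and turn from the pose commanded when the call began, along the tool's axes at that moment; what a row does not reach only later rows make up. A row lasts 1/10 s, in which the tool goes at most 50 mm and 8.59 degrees, less where a joint would pass 70% of its speed; a pose out of reach is approached as far as the arm can. A call with a gripper value outside its range is refused whole. The fingers move at their own pace and stop on an object; FORCE is the grip in N (left out, the last holds). Time passes only in rows, so rows that repeat a pose let the fingers close. It gives the time, the measured TCP pose, the force, the opening and the grip force at its end, in the units of the state.
- manip.read_state(): the state, without advancing time (a new reading comes with each control period).
- optics.camera(name): name is "scene" or "top" or "wrist"; returns (picture, depth): 384x512x3 uint8, red, green, blue; 384x512 float32, mm along the optical axis (not along the pixel's ray), 0 where there is no reading.
- optics.calibration(name): a dict with "camera_matrix" (3x3 intrinsics, pixels), "R" (3x3) and "t" (3): a world point X has camera coordinates R X + t. Camera axes: x right, y down, z forward; pixel columns grow to the right and rows downward; lengths in mm; the calibration is good to about 2 mm. A picture is of the moment at which its call begins: read the wrist's pose just before it. calibration takes no time and is no camera call; for the wrist camera it gives the pose at the moment of the call.
- manip.sign_off(): hands the job in; it is judged then, once.
The state is a dict: "clock": time; "joints": joint angles; "qd": joint speeds; "effort": joint torques, N m; "eef_pos": TCP position; "eef_rot": TCP orientation; "wrist_force": force on the tool from outside, world axes, zero at the start; "moment": the same for the moment, N m; "finger_gap": finger opening in mm; "finger_force": force on a finger pad.
Only numpy, scipy, OpenCV 4.12 (cv2) and the standard library are available. Lean on these libraries where they do the work, as an engineer would, in place of code of your own. Each camera call takes 0.05 s, during which the arm holds its last target. There are 200 camera calls.

### The job

Set the camera on the macro rail for the next photograph: with the fingertips press down the black thumb plate in the middle of the carriage to free its brake and, keeping the plate well down, push the carriage along the rail until it rests against the stop that carries the upright pointer pin. Then let the plate spring up, so that the brake holds the carriage there, and move clear. Work the carriage by this plate alone, without gripping or jamming it or dragging it against its brake, and leave the camera, the models and everything else on the bench undisturbed.

Things in the scene. Friction and masses are not known exactly. Their poses are not given: they have to be found in the camera images.
- rail: Aluminium macro rail, fixed to the bench: 400 mm long, 40 mm wide, its top face 28 mm above the bench. Origin on the bench under the rail's middle; its y axis runs along the rail (the carriage slides along +-y), z is up. The camera hangs on the -x side of the carriage (the robot's side). It stands in a different place and is turned by up to about 15 degrees on each start.
- carriage_mid (a point): Centre of the top face of the grey carriage that slides on the rail (block 64 mm across the rail, 90 mm along it, top face 44 mm above the bench). When the carriage rests against a stop, this point is 59 mm from that stop's middle, measured along the rail.
- carriage (a joint): Position of the carriage along the rail in m, 0 at the rail's middle, growing towards the rail's +y. With the brake on it is held with 20 to 35 N; with the plate pressed it slides with about 2 N.
- plate_top (a point): Centre of the upper face of the black thumb plate in the middle of the carriage; 54 mm above the bench at rest. The plate is 40 mm across the rail and 62 mm along it, with a raised lip 4 mm high and 6 mm wide at each end along the rail (50 mm of flat between the lips); at rest it stands 10 mm above the carriage block. Axes as the rail.
- press_plate (a joint): How far the thumb plate is pressed down, in m: 0 at rest (brake clamped), 0.007 fully down. Pressing takes about 4 N at first and 10 N at 5 mm. The brake is free from about 3 mm; keep the plate 3 to 6 mm down while the carriage moves. Released, it springs up and the brake clamps at once.
- camera (a point): Black camera (100 x 34 x 58 mm) with a macro lens and ring light pointing along the rail's -y, carried by the carriage on an outrigger to the rail's -x side. Point at the lens mount, 68 mm above the bench, 100 mm from the rail's axis; it spans 50 to 150 mm from the axis, its top 97 mm above the bench. It rides along with the carriage. Not to be touched.
- pointer_stop: The marked stop: a steel block clamped over the rail, 60 mm across it and 28 mm along it, top at 44 mm, with an upright steel pin on its middle, 22 mm thick and tapering to a point 92 mm above the bench. On some starts it is on the +y side of the carriage, on others on the -y side. Origin on the bench under the middle of the block.
- plain_stop: The other stop, the same steel block with a bare flat top, on the other side of the carriage. Origin on the bench under the middle of the block.
- photo_model: Off-white plaster jaw model, 62 x 59 mm and 29 mm high, loose on the round stand in front of the lens beyond the rail's -y end, before a dark card. Origin under its middle. Bystander.
- spare_model: Cream plaster jaw model, the same size, loose on the bench beside the rail on its far side. Origin under its middle. Bystander.
- blower: Black rubber blower, 56 mm across and 110 mm high with its nozzle up, standing on the far side of the rail. Origin under its middle. Bystander.
- jar: Amber glass jar with a white cap, 48 mm across, 50 mm high, near the rail's +y end on the robot's side. Origin under its middle. Bystander.
- brush: Brush 170 mm long, lying on the bench off the rail's +y end. Bystander.
- bowl: Grey mixing bowl, 110 mm across, 62 mm high, on the far side of the rail's -y end. Origin under its middle. Bystander.
- flask: Steel casting cylinder, 52 mm across, 50 mm high, at the left of the bench. Origin under its middle. Bystander.

How it is judged:
By the outcome, as a careful person would: the job done as asked, in the order asked, and still so for the second after the job is handed in, with the robot touching nothing.
It also fails if it takes over 38 s, if anything falls off the work surface, if the arm or the gripper's body presses on something with over 40 N, if the wrist force passes 120 N, or if a joint passes its speed limit or range.

## Working session

There is one attempt and no reset: what is moved stays moved. The work goes in short steps, Python scripts to look and compute and a shell command to move; the robot and the scene stay as the last step left them, time stands still between calls to the robot, and variables do not carry over. Pictures are saved under pics/ and viewed, at most 10 in all, crops included, and the job is handed in when it is done.

```bash
mkdir -p pics; ls
python3 - <<'E'
from cell import manip, optics
import cv2,numpy as np
s=manip.read_state();print(s)
for n in("top","scene"):
    p,d=optics.camera(n);cv2.imwrite(f"pics/{n}0.png",p[:,:,::-1]);np.savez(f"{n}0.npz",p=p,d=d,**optics.calibration(n))
    print(n,optics.calibration(n))
E
```

```text
pics
{'clock': 0.0, 'joints': array([ 1.24939751e+00,  3.00483663e-01,  1.52160436e+00, -4.45347280e-06,
        1.32070132e+00, -6.66060747e-02]), 'qd': array([-0.00082444,  0.00037443,  0.00175843, -0.00020348, -0.00194389,
        0.00042229]), 'effort': array([-5.91348726e-04, -5.31809950e+01, -3.52727580e+01,  7.08236382e-02,
        2.43831240e-02, -1.15288944e-04]), 'eef_pos': array([138.54524922, 531.98151215, 204.86959634]), 'eef_rot': array([-3.14039834e+00, -7.53433270e-05,  2.88680097e+00]), 'wrist_force': array([-0.68458489, -0.6731784 ,  0.24230214]), 'moment': array([-0.00063325,  0.05273446, -0.0014348 ]), 'finger_force': 0.0, 'finger_gap': 94.08783390328617}
top {'camera_matrix': array([[406.24526216,   0.        , 256.41338582],
       [  0.        , 406.24526216, 191.07534226],
       [  0.        ,   0.        ,   1.        ]]), 'R': array([[ 0.02167749, -0.99966612,  0.01406177],
       [-0.99256076, -0.02320462, -0.11951852],
       [ 0.11980492, -0.0113663 , -0.99273239]]), 't': array([ 125.50933856,  533.75419865, 1137.57539242])}
scene {'camera_matrix': array([[439.19254444,   0.        , 253.49631097],
       [  0.        , 439.19254444, 188.04388354],
       [  0.        ,   0.        ,   1.        ]]), 'R': array([[ 0.90012931,  0.43560037,  0.00442085],
       [ 0.36793665, -0.75479693, -0.54305084],
       [-0.2332163 ,  0.49044257, -0.83968818]]), 't': array([-560.1208914 ,  -53.17783272, 1431.94249515])}
```

View pics/top0.png

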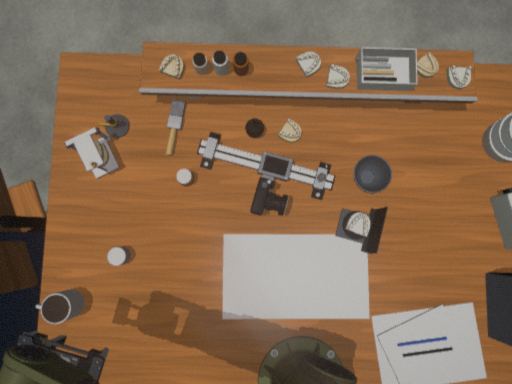

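View pics/scene0.png

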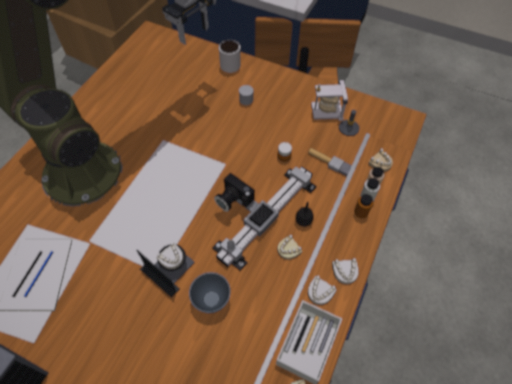

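The top view shows the rail from (200,145) to (330,180) with the carriage at (276,166). +y is to the left, and the camera hangs below at (268,198). I'll enlarge the rail to tell the two stops apart.

Run:
```python
import cv2,numpy as np
a=cv2.imread("pics/top0.png")[125:215,185:345];b=cv2.imread("pics/scene0.png")[160:275,205:325]
a=cv2.resize(a,(800,450),interpolation=3)
cv2.imwrite("pics/c1.png",a)
b=cv2.resize(b,(600,575),interpolation=3);cv2.imwrite("pics/c2.png",b)
```

```text
(no output)
```

View pics/c1.png

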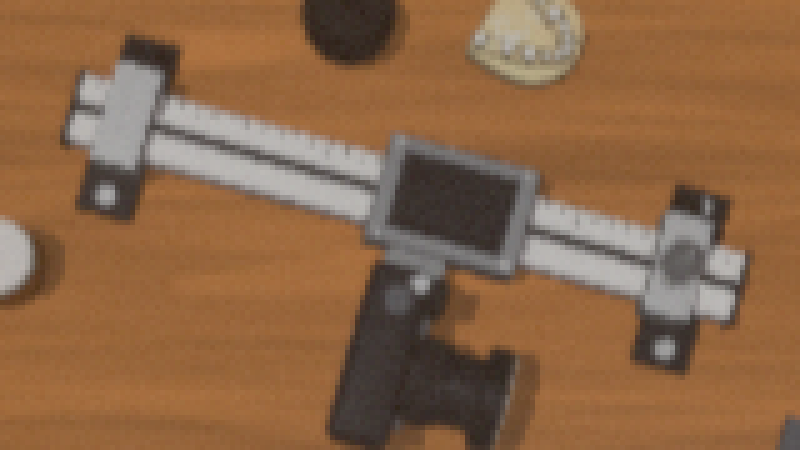

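View pics/c2.png

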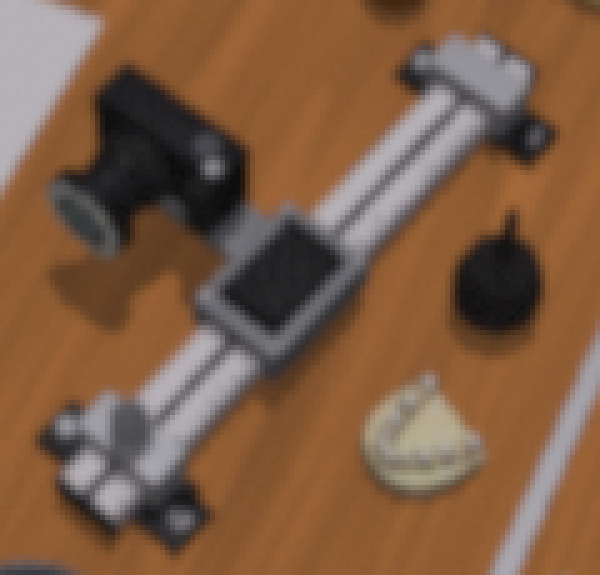

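The marked pin is at crop (685,262), on the stop at the rail's −y end. The plain stop is at crop (130,115). The plate's centre is near crop (452,208). The scene view agrees, with the pin at crop (130,425).

```bash
cat > h.py <<'E'
import numpy as np
def ray(c,u,v,z):
    K,R,t=c["camera_matrix"],c["R"],c["t"]
    C=-R.T@t; d=R.T@np.linalg.solve(K,[u,v,1.0])
    return C+d*(z-C[2])/d[2]
E
python3 - <<'E'
import numpy as np
from h import ray
from cell import optics,manip
c=np.load("top0.npz")
f=lambda u,v,z:ray(c,(u+.5)/5-.5+185,(v+.5)/5-.5+125,z)
g=lambda n,*a:print(n,np.round(f(*a),1))
g("plate",454,208,54);g("carr",454,206,44)
g("plain",130,117,44);g("ptr",683,265,44)
a=f(130,117,44);b=f(683,265,44);y=(a-b);print(np.linalg.norm(y),np.degrees(np.arctan2(-y[0],y[1])))
w=optics.calibration("wrist");s=manip.read_state()
from scipy.spatial.transform import Rotation as Ro
T=Ro.from_euler('xyz',s["eef_rot"]).as_matrix();print(T)
print("cam in tool",T.T@(-w["R"].T@w["t"]-s["eef_pos"]),w["R"]@T,w["camera_matrix"])
E
```

```text
plate [600.5  85.3  54. ]
carr [603.5  84.8  44. ]
plain [651.  272.1  44. ]
ptr [572.4 -47.   44. ]
328.61091415340525 -13.826529001213515
[[-9.67721276e-01  2.52022694e-01 -3.07719971e-04]
 [ 2.52022873e-01  9.67720845e-01 -9.14845774e-04]
 [ 6.72251338e-05 -9.62868191e-04 -9.99999534e-01]]
cam in tool [  69.81763703    1.59593675 -179.47182464] [[-1.03644621e-03  9.99999157e-01  7.82245194e-04]
 [-9.70614286e-01 -8.17751307e-04 -2.40639231e-01]
 [-2.40638388e-01 -1.00866798e-03  9.70614315e-01]] [[277.89843484   0.         253.26740454]
 [  0.         277.89843484 192.87508222]
 [  0.           0.           1.        ]]
```

The pointer stop is on the −y side and the carriage has about 77 mm to travel. The tool's y axis already lies almost along the rail. I'll go above the plate.

```bash
python3 -m crank '[[100,-56,-31.6,0,0,0,0],[100,-100,-57,0,0,0,0],[100,-145,-82,0,0,0,0],[100,-190,-107,0,0,0,0],[100,-235,-132,0,0,0,0],[100,-280,-158,0,0,0,0],[100,-325,-183,0,0,0,0],[100,-370,-209,0,0,0,0],[100,-415,-234,0,0,0,0],[100,-450,-254,0,0,0,0]]'
```

```text
clock: 1.1
eef_pos: [499.2, 182.9, 205.3]
eef_rot: [-3.142, -0.0, 2.887]
wrist_force: [0.3, 1.2, 0.9]
finger_gap: 93.8
finger_force: 0.0
```

```bash
python3 -m crank '[[100,-40,-23,0,0,0,0],[100,-80,-45,15,0,0,-0.0135],[100,-110,-62,35,0,0,-0.0135],[100,-110,-62,45,0,0,-0.0135],[100,-110,-62,45,0,0,-0.0135],[100,-110,-62,45,0,0,-0.0135],[100,-110,-62,45,0,0,-0.0135]]'
python3 - <<'E'
from cell import manip, optics
import cv2,numpy as np
s=manip.read_state();c=optics.calibration("wrist");p,d=optics.camera("wrist")
cv2.imwrite("pics/w1.png",p[:,:,::-1]);np.savez("w1.npz",p=p,d=d,**c);print(s["eef_pos"],s["eef_rot"],s["qd"])
E
```

```text
clock: 1.8
eef_pos: [588.8, 97.9, 161.6]
eef_rot: [3.141, 0.001, 2.902]
wrist_force: [0.3, -0.2, 0.2]
finger_gap: 94.1
finger_force: 0.0
[588.75333124  97.90622343 161.63183148] [3.14102340e+00 1.44009142e-03 2.90155068e+00] [ 0.00015732 -0.00093732 -0.0032029   0.00014369 -0.00254773 -0.0013634 ]
```

View pics/w1.png

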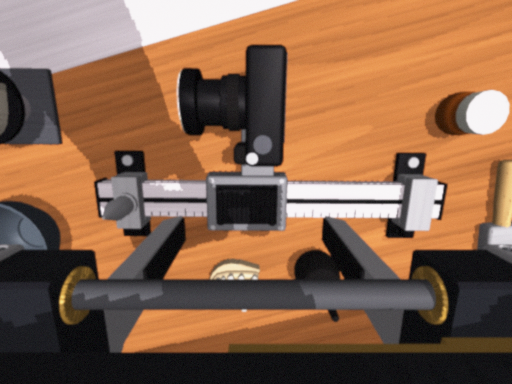

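The wrist view shows the plate at about (247,206) inside the grey carriage (207–287, 173–231). The pointer stop is at (128,200), the plain stop at (418,203), and the camera sits above the carriage.

Run:
```python
import numpy as np,cv2
from h import ray
c=np.load("w1.npz");g=cv2.cvtColor(c["p"],cv2.COLOR_RGB2GRAY)
m=np.zeros_like(g);m[182:230,213:281]=(g[182:230,213:281]<65)
cs,_=cv2.findContours(m,0,1);k=max(cs,key=cv2.contourArea);r=cv2.minAreaRect(k);print(r,cv2.boundingRect(k))
pl=ray(c,*r[0],54);print("plate",pl)
for n,u,v,z in(("carL",207.5,202,44),("carR",286.5,202,44),("ptrL",112,200,44),("ptrR",145,200,44),("plL",401,203,44),("plR",436,203,44)):print(n,ray(c,u,v,z))
print(g[200,205:215],g[200,280:292]);print(g[190,100:155]);print(g[190,395:440])
dpt=c["d"];print(dpt[207,247])
```

```text
((246.5, 205.0), (40.0, 61.0), 90.0) (216, 185, 62, 41)
plate [601.85962397  88.60424558  54.        ]
carL [590.9712527   46.43738744  44.        ]
carR [611.91176312 131.63488566  44.        ]
ptrL [563.48494122 -55.73905781  44.        ]
ptrR [572.21760738 -20.20994845  44.        ]
plL [643.41606959 254.97287333  44.        ]
plR [652.70015618 292.74572925  44.        ]
[ 24  52  83  95 100 102 104 103 106  96] [121 141 154 163 162 141 106  64  40  44  40  40]
[187 188 186 188 186 187 189 186 186 186 185 182 165 152 148 147 145 146
 147 147 147 145 149 149 147 144 145 146 145 146 149 147 147 149 147 148
 133 107  76  62  58  71 117 162 185 187 186 188 190 189 189 188 189 188
 186]
[247 247 247 246 237 203 187 178 155  94  65  60  66  63  75 109 170 213
 222 220 220 224 225 226 225 226 227 226 225 221 219 220 220 224 220 221
 222 221 223 223 229 238 245 246 247]
299.16205
```

```bash
python3 -m crank '[[0,-15,-6,20,0,0,0],[0,-15,-6,40,0,0,0],[0,-15,-6,40,0,0,0],[0,-15,-6,50,0,0,0],[0,-15,-6,60,0,0,0],[0,-15,-6,70,0,0,0],[0,-15,-6,80,0,0,0],[0,-15,-6,90,0,0,0],[0,-15,-6,97,0,0,0],[0,-15,-6,97,0,0,0]]' 10
```

```text
clock: 2.85
eef_pos: [601.5, 87.5, 62.2]
eef_rot: [-3.141, -0.002, 2.9]
wrist_force: [0.0, 0.3, -0.1]
finger_gap: 17.0
finger_force: 0.0
```

```bash
python3 -m crank '[[0,0,0,2,0,0,0],[0,0,0,4,0,0,0],[0,0,0,4,0,0,0],[0,0,0,4,0,0,0]]'; python3 -m crank '[[0,0,0,2,0,0,0],[0,0,0,4,0,0,0],[0,0,0,6,0,0,0],[0,0,0,7,0,0,0],[0,0,0,7,0,0,0],[0,0,0,7,0,0,0]]'
```

```text
clock: 3.25
eef_pos: [602.1, 87.5, 59.7]
eef_rot: [3.142, 0.0, 2.9]
wrist_force: [-0.2, 0.2, 0.5]
finger_gap: 0.6
finger_force: 0.0
clock: 3.85
eef_pos: [602.1, 87.5, 52.8]
eef_rot: [3.142, 0.0, 2.9]
wrist_force: [-1.7, -0.4, 6.3]
finger_gap: 0.3
finger_force: 2.7
```

Contact is made, with 6.3 N at z 52.8. I'll press on to about z 50.

```bash
python3 -m crank '[[0,0,0,1,0,0,0],[0,0,0,2,0,0,0],[0,0,0,2.7,0,0,0],[0,0,0,2.7,0,0,0],[0,0,0,2.7,0,0,0]]'
```

```text
clock: 4.35
eef_pos: [602.1, 87.5, 50.5]
eef_rot: [3.142, 0.0, 2.9]
wrist_force: [-4.3, -0.6, 9.7]
finger_gap: 0.3
finger_force: 4.8
```

```bash
python3 -m crank '[[0,0,0,0.4,0,0,0],[0,0,-1,0.4,0,0,0],[0,0,-3,0.4,0,0,0],[0,0,-5,0.4,0,0,0],[0,0,-8,0.4,0,0,0],[0,0,-11,0.4,0,0,0],[0,0,-14,0.4,0,0,0],[0,0,-17,0.4,0,0,0],[0,0,-20,0.4,0,0,0],[0,0,-20,0.4,0,0,0]]'
python3 - <<'E'
from cell import manip, optics
import cv2,numpy as np
s=manip.read_state();c=optics.calibration("wrist");p,d=optics.camera("wrist")
cv2.imwrite("pics/w2.png",p[:,:,::-1]);np.savez("w2.npz",p=p,d=d,**c);print(s["eef_pos"],s["wrist_force"])
E
```

```text
clock: 5.35
eef_pos: [597.3, 68.2, 50.2]
eef_rot: [3.141, 0.0, 2.9]
wrist_force: [-5.4, 1.1, 10.4]
finger_gap: 0.6
finger_force: 4.9
[597.25467891  68.18022001  50.15360947] [-5.38408662  1.05241824 10.37415494]
```

View pics/w2.png

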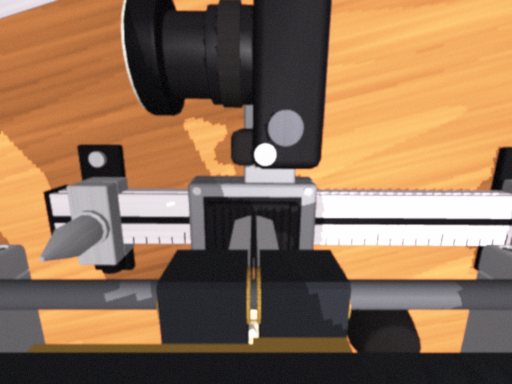

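The carriage follows the fingers: it spans 190–315, centred on the fingers at 253. The stop's near top edge is at about 112, which leaves about 57 mm.

```bash
python3 -m crank '[[0,0,-2,0,0,0,0],[0,0,-6,0,0,0,0],[0,0,-12,0,0,0,0],[0,0,-18,0,0,0,0],[0,0,-24,0,0,0,0],[0,0,-30,0,0,0,0],[0,0,-36,0,0,0,0],[0,0,-42,0,0,0,0],[0,0,-46,0,0,0,0],[0,0,-48,0,0,0,0]]'
python3 -m crank '[[0,0,-1,0,0,0,0],[0,0,-2,0,0,0,0],[0,0,-3,0,0,0,0],[0,0,-4,0,0,0,0],[0,0,-5,0,0,0,0]]'
```

```text
clock: 6.4
eef_pos: [585.6, 21.7, 50.0]
eef_rot: [3.141, -0.0, 2.9]
wrist_force: [-5.7, 3.2, 10.7]
finger_gap: 0.5
finger_force: 5.0
clock: 6.9
eef_pos: [584.4, 17.1, 50.0]
eef_rot: [3.141, -0.0, 2.9]
wrist_force: [-6.3, 3.3, 10.1]
finger_gap: 0.3
finger_force: 5.0
```

```bash
python3 -m crank '[[0,0,-0.5,0,0,0,0],[0,0,-1,0,0,0,0],[0,0,-1.5,0,0,0,0],[0,0,-2,0,0,0,0],[0,0,-2,0,0,0,0]]'
```

```text
clock: 7.4
eef_pos: [583.9, 15.1, 50.0]
eef_rot: [3.141, -0.0, 2.9]
wrist_force: [-5.8, 3.2, 9.7]
finger_gap: 0.6
finger_force: 5.0
```

```bash
python3 -m crank '[[0,0,-0.5,0,0,0,0],[0,0,-1,0,0,0,0],[0,0,-1.5,0,0,0,0],[0,0,-1.5,0,0,0,0]]';  python3 -m crank '[[0,0,-0.5,0,0,0,0],[0,0,-1,0,0,0,0],[0,0,-1,0,0,0,0]]'; python3 -m crank '[[0,0,-0.5,0,0,0,0],[0,0,-1,0,0,0,0],[0,0,-1,0,0,0,0]]'
```

```text
clock: 7.8
eef_pos: [584.1, 14.1, 50.2]
eef_rot: [3.14, 0.001, 2.9]
wrist_force: [-3.0, 6.7, 9.7]
finger_gap: 0.4
finger_force: 4.8
clock: 8.1
eef_pos: [584.2, 13.1, 50.4]
eef_rot: [3.14, 0.002, 2.9]
wrist_force: [-0.4, 5.9, 10.5]
finger_gap: 0.6
finger_force: 4.8
clock: 8.4
eef_pos: [584.2, 12.2, 50.5]
eef_rot: [3.14, 0.002, 2.9]
wrist_force: [0.1, 6.7, 9.7]
finger_gap: 0.5
finger_force: 4.7
```

The force along the rail jumped from about 2 N to 6.5 N and the tip now slips, so the carriage seems to be on the stop. I'll check by eye before releasing.

Run:
```python
from cell import manip, optics
import cv2,numpy as np
p,d=optics.camera("wrist");cv2.imwrite("pics/w3.png",p[:,:,::-1]);print(manip.read_state()["wrist_force"])
```

```text
[ 0.24797714  5.32585397 10.02896522]
```

View pics/w3.png

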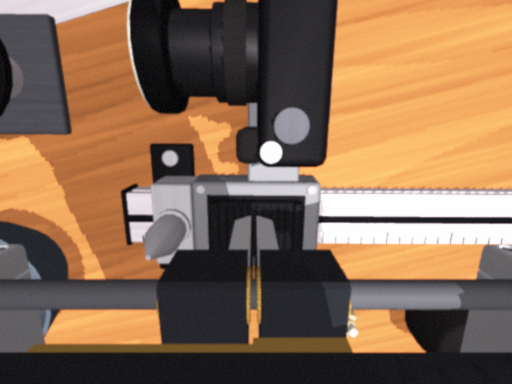

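The carriage edge at 193 meets the stop block, with no gap. I'll lift straight up.

```bash
python3 -m crank '[[0,0,0,-2,0,0,0],[0,0,0,-5,0,0,0],[0,0,0,-10,0,0,0],[0,0,0,-25,0,0,0],[0,0,0,-50,0,0,0],[0,0,0,-80,0,0,0],[0,0,0,-110,0,0,0],[0,0,0,-120,0,0,0],[0,0,0,-120,0,0,0],[0,0,0,-120,0,0,0]]'
python3 - <<'E'
from cell import manip, optics
import cv2,numpy as np
p,d=optics.camera("wrist");cv2.imwrite("pics/w4.png",p[:,:,::-1]);print(manip.read_state()["wrist_force"])
E
```

```text
clock: 9.45
eef_pos: [582.8, 11.3, 168.2]
eef_rot: [-3.141, -0.002, 2.9]
wrist_force: [0.6, 0.2, -0.5]
finger_gap: 0.5
finger_force: 0.0
[-0.46422095 -0.48936754  0.80733513]
```

View pics/w4.png

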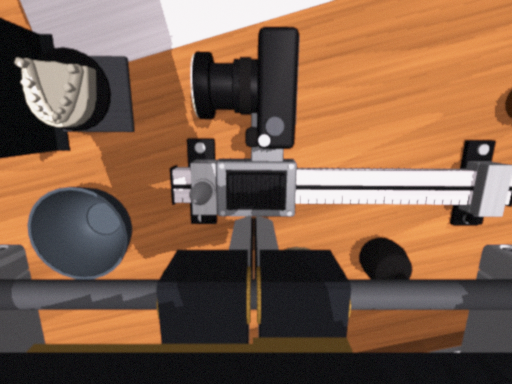

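The carriage (217–296) sits against the pointer stop (190–217), the plate is free and the arm is clear. I'll hand in.

```bash
python3 -c "
from cell import manip
print(manip.sign_off())"
```

```text
the job is handed in; nothing more can be done
None
```

The carriage was pushed by its pressed plate until it rested against the pointer-pin stop, then the plate was released, the arm was lifted clear, and the job was handed in at about 9.5 s; the judge's result wasn't shown.

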